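# Test the cover interlock of a flour sifter

### The job

The laboratory sifter's cover is off so that its interlock can be tested. Of the two roller-lever limit switches on the sifter's deck, take the cover interlock, the one with the long arm and the large roller: press its roller down from above until the switch clicks, without driving the arm down onto its end stop, then release it so that the arm springs all the way back up. Leave the other, short-armed switch alone.

Things in the scene. Friction and masses are not known exactly. Their poses are not given: they have to be found in the camera images.
- cover_lever (a joint): Angle of the long arm, rad: 0 at rest, the arm rising 25 deg from its pivot; grows as the roller is pushed down. Clicks at 0.42, the arm about level (roller 31 mm lower than at rest); counts as on its end stop above 0.78 (57 mm lower); aim midway. A spring returns it to 0: 2.4 N at the roller at rest, 5.8 N at the click, 8.5 N near the stop.
- cover_roller (a point): Centre of the long arm's black roller, 24 mm dia., 14 mm wide, 75 mm from the pivot; nothing above it. At rest x points level from pivot to roller, y along the axle, z up; pivot 68 mm along -x, 32 mm lower. Pressed level it moves 7 mm along +x. Centre 172 mm above the bench. Arm beside a grey housing 42 mm wide on a white deck 70 mm high, left or right of a 200 mm sieve (rim 119 mm high).
- clamp_lever (a joint): Angle of the short arm of the other switch (sieve clamp), rad: 0 at rest, growing when its roller is pushed down. Must stay below 0.12.
- clamp_roller (a point): Centre of the roller of the other switch (not to be touched): 16 mm in diameter and 10 mm wide, on a 40 mm arm; the same kind of grey housing and the same axes as the cover switch; its centre is 157 mm above the bench.

How it is judged:
By the outcome, as a careful person would: the job done as asked, in the order asked, and still so for the second after the job is handed in, with the robot touching nothing.
It also fails if it takes over 32 s, if anything falls off the work surface, if the arm or the gripper's body presses on something with over 40 N, if the wrist force passes 120 N, or if a joint passes its speed limit or range.

### The arm

A 6-joint arm with a two-finger parallel gripper is mounted at the origin on the work surface. World frame = base frame: x ahead of the robot, y to its left, z up, the work surface at z = 0. Lengths are in m, angles in rad, forces in N, time in s.
With the tool pointing down it reaches from about 0.325 to 0.775 m from the base axis. Payload 9.3 kg.
Tool frame: the origin (TCP) lies at the very end of the fingers, on their centre line; the grasp point (between the pads) lies 19 mm behind it; x points along the fingers, z is the direction in which the jaws open and shut, and the axes are right-handed (so a half turn about x gives the same grasp; the last joint's range is limited). The gripper opens to 85 mm and grips with 20 to 120 N. Pads are 22 mm wide; open, the fingers measure 114 mm over their backs; the gripper's body (76 mm by 85 mm) begins 54 mm behind the grasp point. The pads swing forward as they close: fully open they stand 13 mm farther back than shut.
Start: joints at [-0.153, 0.259, 0.021, 1.334, 0, 1.418], TCP at [0.55, -0, 0.231] pointing down, gripper open.
Joint ranges: [-3.04, 3.04], [-0.91, 1.82], [-1.04, 1.36], [-1.92, 1.95], [-1.52, 1.45], [-3.14, 3.14]. Speed limits (rad/s): [2.22, 2.22, 2.79, 3.14, 3.14, 3.14].

### API

Orientations are given as [roll, pitch, yaw] about the fixed x, y, z axes, in that order (R = Rz(yaw) Ry(pitch) Rx(roll)).
In Python, from workcell import sense, camera, calibration, job_done gives the robot as it stands.
- The arm moves only by the tool carry_out, never from a script. Its argument "moves" is a list of rows, each a list of 3 entries, a list of its own where there are three numbers: the shift along the tool's x, y, z in cm, then the turn, a rotation vector about the tool's x, y, z in rad, then the finger opening in cm, from 0 to 8.54. A call has 1 to 5 rows; each row is the pose to reach, as a shift and turn from the pose commanded when the call began, along the tool's axes at that moment; what a row does not reach only later rows make up. A row lasts 1/8 s, in which the tool goes at most 62.5 mm and 10.7 degrees, less where a joint would pass 70% of its speed; a pose out of reach is approached as far as the arm can. A call with a gripper value outside its range is refused whole. The fingers move at their own pace and stop on an object; "squeeze" is the grip in N (left out, the last holds). Time passes only in rows, so rows that repeat a pose let the fingers close. It gives the time, the measured TCP pose, the force and the opening at its end, in the units of the state.
- sense(): the state, without advancing time (a new reading comes with each control period).
- camera(name): name is "scene" or "side" or "wrist"; returns (picture, depth): 400x640x3 uint8, blue, green, red; 400x640 float32, m along the optical axis (not along the pixel's ray), 0 where there is no reading.
- calibration(name): a dict with "intrinsics" (3x3 intrinsics, pixels), "k1" (the pictures are not rectified: a ray, as slopes to the right and down, at radius r is drawn at 1 + k1 r^2 times it, then the intrinsics apply), "world_from_camera" (4x4, takes a point from camera to world coordinates); the wrist camera has in their place "hand_eye" (4x4, takes a point from camera to tool coordinates, whose origin is the TCP and whose axes are the tool frame's). Camera axes: x right, y down, z forward; pixel columns grow to the right and rows downward; lengths in m; the calibration is good to about 2 mm. A picture is of the moment at which its call begins: read the wrist's pose just before it. calibration takes no time and is no camera call.
- job_done(): hands the job in, once; it reports no verdict.
The state is a dict: "clock": time; "joints": joint angles; "qd": joint speeds; "joint_torque": joint torques, N m; "tool_pos": TCP position; "orientation": TCP orientation; "ft_force": force on the tool from outside, world axes, zero at the start; "ft_torque": the same for the moment, N m; "width": finger opening in m.
Only numpy, scipy, OpenCV 4.12 (cv2) and the standard library are available. Lean on these libraries where they do the work, as an engineer would, in place of code of your own. Each camera call takes 0.05 s, during which the arm holds its last target. There are 200 camera calls.

## Working session

There is one attempt and no reset: what is moved stays moved. The work goes in short steps, Python scripts to look and compute and a tool call to move; the robot and the scene stay as the last step left them, time stands still between calls to the robot, and variables do not carry over. Pictures are saved under pics/ and viewed, about 8 in all and at most 12, crops included, and the job is handed in when it is done.

Besides the shell and the picture viewer there is one more tool, called after "Request:" as a command line: name --argument value ..., lists and objects as JSON in quotes. carry_out: Moves the arm, as the interface text tells. Its arguments: {"type":"object","properties":{"moves":{"type":"array","items":{"type":"array"}},"squeeze":{"type":"number"}},"required":["moves"]}

```bash
mkdir -p pics; ls; cat > h.py <<'E'
import numpy as np, cv2
from workcell import sense, camera, calibration, job_done
from scipy.spatial.transform import Rotation as R
def wfc(name,s=None):
    c=calibration(name)
    if name!="wrist": return c,np.array(c["world_from_camera"])
    s=s or sense(); T=np.eye(4); T[:3,:3]=R.from_euler('xyz',s["orientation"]).as_matrix(); T[:3,3]=s["tool_pos"]
    return c,T@np.array(c["hand_eye"])
def ray(c,T,u,v):
    K=np.array(c["intrinsics"]); d=np.array([c["k1"],0,0,0,0.])
    p=cv2.undistortPoints(np.array([[[u,v]]],float),K,d)[0,0]
    return T[:3,3],T[:3,:3]@np.array([p[0],p[1],1.])
def onz(c,T,u,v,z):
    o,d=ray(c,T,u,v); return o+d*(z-o[2])/d[2]
E
python3 - <<'E'
from h import *
s=sense();print(s)
for n in("scene","side"):
    p,d=camera(n);cv2.imwrite(f"pics/{n}0.png",p);np.save(f"pics/{n}0.npy",d);print(n,calibration(n))
E
```

```text
pics
{'clock': 0.0, 'joints': array([-1.52613438e-01,  2.59194412e-01,  2.07566245e-02,  1.33372104e+00,
       -7.90850227e-06,  1.41818503e+00]), 'qd': array([ 0.0006791 , -0.00018519, -0.00050565, -0.00085951, -0.00046917,
       -0.00046938]), 'joint_torque': array([-2.65873996e-04, -5.55637658e+01,  3.44536042e+01,  1.31759423e-02,
       -2.94380488e-04,  4.47349430e-05]), 'tool_pos': array([5.49708880e-01, 3.03376147e-05, 2.30662953e-01]), 'orientation': array([2.99478568, 1.5694338 , 2.99478354]), 'ft_force': array([ 0.28358194, -0.31347993, -0.3159644 ]), 'ft_torque': array([0.05333731, 0.01790451, 0.01969054]), 'width': 0.08536558006556577}
scene {'intrinsics': array([[408.17541533,   0.        , 318.82798622],
       [  0.        , 408.17541533, 199.95354813],
       [  0.        ,   0.        ,   1.        ]]), 'k1': 0.01888266558977025, 'world_from_camera': array([[ 0.1624432 ,  0.80791303, -0.56647042,  0.92024904],
       [ 0.98664268, -0.14008508,  0.08314085, -0.02547567],
       [-0.01218348, -0.57240956, -0.81987735,  0.78121457],
       [ 0.        ,  0.        ,  0.        ,  1.        ]])}
side {'intrinsics': array([[379.84561596,   0.        , 314.24587467],
       [  0.        , 379.84561596, 203.66604367],
       [  0.        ,   0.        ,   1.        ]]), 'k1': -0.07675013601138486, 'world_from_camera': array([[-0.96056508, -0.18571012,  0.20694557,  0.35839936],
       [-0.27758322,  0.68381048, -0.67479684,  0.48296686],
       [-0.01619495, -0.70563091, -0.70839449,  0.65552355],
       [ 0.        ,  0.        ,  0.        ,  1.        ]])}
```

View pics/scene0.png

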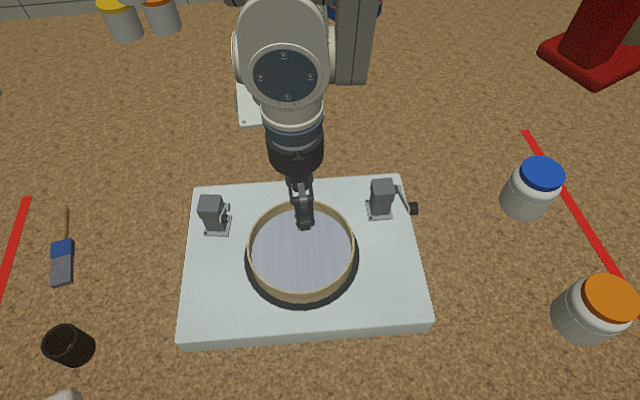

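View pics/side0.png

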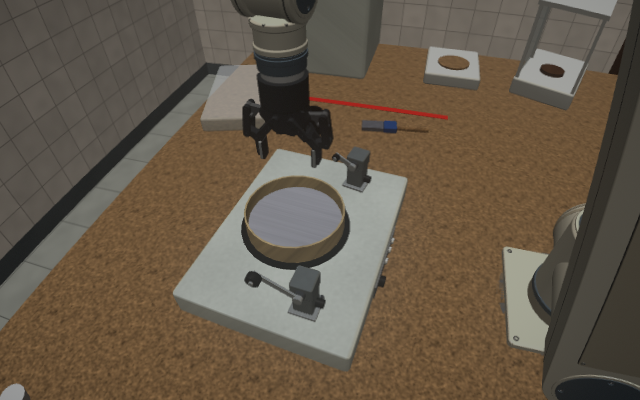

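The scene picture has the long arm on the right, with its black roller at about (413,208). In the side picture that roller is at about (252,279). The short-armed clamp switch is at scene (228,207) and side (337,158).

```bash
cat > m.py <<'E'
from h import *
def blob(n,u,v,r=14,th=45):
    p=cv2.imread(f"pics/{n}0.png"); m=np.zeros(p.shape[:2],np.uint8)
    m[v-r:v+r,u-r:u+r]=(p[v-r:v+r,u-r:u+r].max(2)<th)
    k,l,st,ce=cv2.connectedComponentsWithStats(m); i=1+st[1:,4].argmax()
    print(n,ce[i],st[i]); return ce[i]
E
python3 - <<'E'
from m import *
def tri(a,b):
    os=[];A=np.zeros((3,3));y=np.zeros(3)
    for n,uv in(("scene",a),("side",b)):
        c,T=wfc(n);o,d=ray(c,T,*uv);d/=np.linalg.norm(d);P=np.eye(3)-np.outer(d,d);A+=P;y+=P@o
    return np.linalg.solve(A,y)
a=blob("scene",413,208);b=blob("side",252,279)
print("cover",tri(a,b),onz(*wfc("scene"),*a,.172),onz(*wfc("side"),*b,.172))
print("clampish",onz(*wfc("scene"),228,207,.157),onz(*wfc("side"),337,158,.157))
p=cv2.imread("pics/scene0.png")[165:235,350:430];q=cv2.imread("pics/side0.png")[255:325,240:330]
q2=cv2.imread("pics/side0.png")[140:200,320:380]
f=lambda x:cv2.resize(x,(380,330),interpolation=cv2.INTER_CUBIC)
cv2.imwrite("pics/crop1.png",np.hstack([f(p),f(q)]))
# deck edges direction: deck side long edge
for n,pts in(("scene",[(192,187),(402,175),(434,325),(180,342)]),):
    for u,v in pts: print(onz(*wfc(n),u,v,.07))
E
```

```text
scene [409.5 204. ] [409 203   2   3   4]
side [253.79259259 278.25925926] [246 272  16  15 135]
cover [0.5404696  0.19754008 0.1742094 ] [0.53598838 0.19571851 0.172     ] [0.54374461 0.19948597 0.172     ]
clampish [ 0.47596209 -0.13009918  0.157     ] [ 0.49546752 -0.13480089  0.157     ]
[ 0.34764857 -0.2201579   0.07      ]
[0.3938815  0.23878844 0.07      ]
[0.72494842 0.20101908 0.07      ]
[ 0.68069748 -0.23552048  0.07      ]
```

View pics/crop1.png

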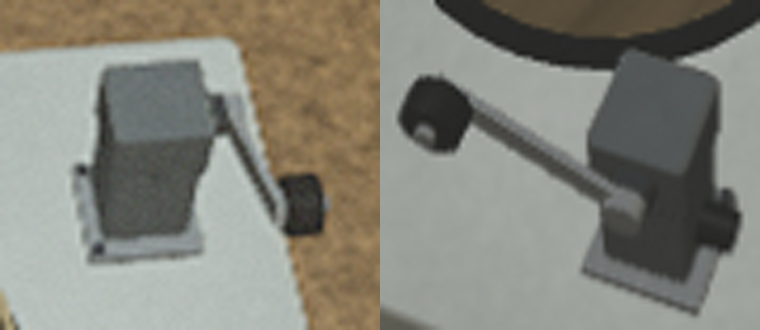

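The crop shows the roller centre at about scene (414,208.5) and side (252.6,279). The arm pivot cap is at about side (297.3,298.5).

```bash
python3 - <<'E'
from m import *
A=np.zeros((3,3));y=np.zeros(3)
for n,uv in(("scene",(414,208.5)),("side",(252.6,279))):
    c,T=wfc(n);o,d=ray(c,T,*uv);print(n,onz(c,T,*uv,.172));d/=np.linalg.norm(d);P=np.eye(3)-np.outer(d,d);A+=P;y+=P@o
p=np.linalg.solve(A,y);print("roller",p)
print("pivot cap side",onz(*wfc("side"),297.3,298.5,.14))
# housing top height from side depth
d=np.load("pics/side0.npy");c,T=wfc("side")
for u,v in((306,272),(309,277),(303,279)):
    o,r=ray(c,T,u,v);print("housing top",o+r*d[v,u])
for u,v in ((250,277),): o,r=ray(c,T,u,v);print("roller surf",o+r*d[v,u])
s=sense();M=R.from_euler('xyz',s["orientation"]).as_matrix();print(M.round(3));print((M.T@(np.array([p[0],p[1],.215])-s["tool_pos"])*100).round(2))
E
```

```text
scene [0.54674871 0.20080145 0.172     ]
side [0.54498182 0.20121893 0.172     ]
roller [0.54570189 0.20092366 0.17086724]
pivot cap side [0.47692892 0.19699607 0.14      ]
housing top [0.47450495 0.15713839 0.15652526]
housing top [0.46728591 0.16477145 0.15638745]
housing top [0.47543445 0.17022071 0.1554382 ]
roller surf [0.54538916 0.20606474 0.18410493]
[[-0.001  0.     1.   ]
 [ 0.     1.    -0.   ]
 [-1.     0.    -0.001]]
[ 1.58 20.09 -0.4 ]
```

Request:
carry_out --moves '[[[0,6,0],[0,0,0],0],[[0,12,0],[0,0,0],0],[[0,17,0],[0,0,0],0],[[0,20.1,-0.1],[0,0,0],0],[[0,20.1,-0.1],[0,0,0],0]]' --squeeze 20

```text
clock: 0.72
tool_pos: [0.5485, 0.2029, 0.2307]
orientation: [-3.105, 1.57, -3.101]
ft_force: [-0.0, -0.2, 0.1]
width: 0.0
```

Request:
carry_out --moves '[[[1,0,0],[0,0,0],0],[[2,0,0],[0,0,0],0],[[2.6,0,0],[0,0,0],0],[[2.6,0,0],[0,0,0],0],[[2.6,0,0],[0,0,0],0]]'

```text
clock: 1.35
tool_pos: [0.5492, 0.2008, 0.2055]
orientation: [0.298, 1.57, 0.298]
ft_force: [0.8, 0.7, -0.0]
width: -0.0001
```

```bash
python3 - <<'E'
from h import *
print(sense())
p,_=camera("scene");q,_=camera("side")
f=lambda x:cv2.resize(x,(400,400),interpolation=cv2.INTER_CUBIC)
cv2.imwrite("pics/near.png",np.hstack([f(p[110:250,340:480]),f(q[180:320,200:340])]))
E
```

```text
{'clock': 1.35, 'joints': array([2.07015856e-01, 3.25772133e-01, 5.18656296e-02, 1.29653797e+00,
       3.20383096e-05, 1.77823162e+00]), 'qd': array([ 0.00310114, -0.00431345,  0.00352545, -0.00047161,  0.00048087,
       -0.00083379]), 'joint_torque': array([-1.21905855e-01, -6.01990485e+01,  3.39349687e+01, -1.78861257e-02,
       -3.55350632e-03, -1.49625244e-03]), 'tool_pos': array([0.54915305, 0.20076927, 0.20551099]), 'orientation': array([0.29824099, 1.57044302, 0.29782156]), 'ft_force': array([ 0.83746125,  0.74461676, -0.0144884 ]), 'ft_torque': array([ 0.03721362, -0.01993802,  0.03203255]), 'width': -9.590543299211011e-05}
```

View pics/near.png

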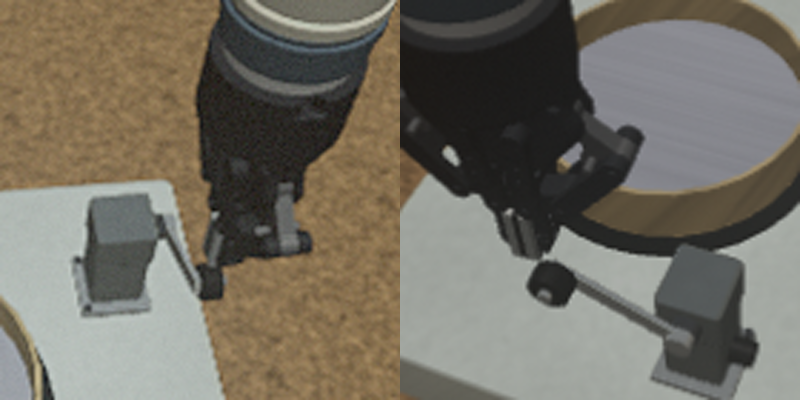

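Both views show the closed fingertips directly above the roller. I'll press slowly and check the force as it goes.

Request:
carry_out --moves '[[[0.8,0,0],[0,0,0],0],[[1.6,0,0],[0,0,0],0],[[2.2,0,0],[0,0,0],0],[[2.6,0,0],[0,0,0],0],[[2.6,0,0],[0,0,0],0]]'

```text
clock: 2.08
tool_pos: [0.5497, 0.201, 0.1797]
orientation: [0.108, 1.569, 0.108]
ft_force: [2.8, -0.0, 4.4]
width: -0.0003
```

Request:
carry_out --moves '[[[0.6,0,0],[0,0,0],0],[[1.2,0,0],[0,0,0],0],[[1.8,0,0],[0,0,0],0],[[2,0,0],[0,0,0],0],[[2,0,0],[0,0,0],0]]'

```text
clock: 2.7
tool_pos: [0.5497, 0.2011, 0.16]
orientation: [0.16, 1.569, 0.16]
ft_force: [3.5, -0.1, 5.9]
width: -0.0001
```

```bash
python3 - <<'E'
from h import *
s=sense();print(s["tool_pos"],s["ft_force"])
p,_=camera("scene");q,_=camera("side")
f=lambda x:cv2.resize(x,(400,400),interpolation=cv2.INTER_CUBIC)
cv2.imwrite("pics/press.png",np.hstack([f(p[140:260,350:470]),f(q[220:340,210:330])]))
E
```

```text
[0.5497498  0.20108122 0.15995884] [ 3.48036229 -0.11076073  5.89616644]
```

View pics/press.png

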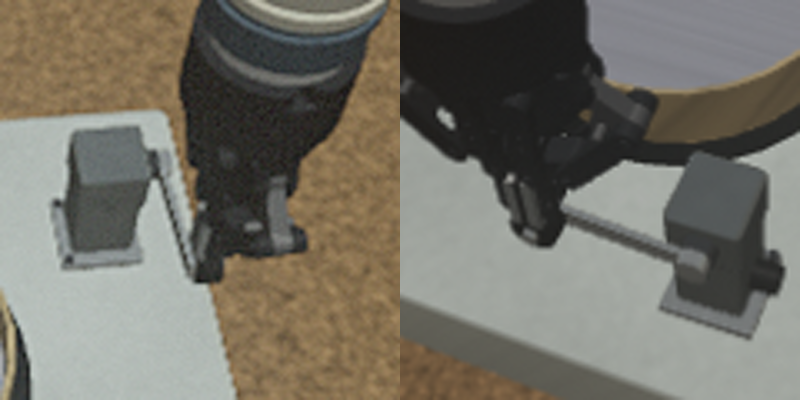

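The roller is under the fingertips in both views. The forces fit top contact with friction, at a drop of about 24 mm. There are 20 mm left to the midpoint, where I expect Fz of about 7.4 N.

Request:
carry_out --moves '[[[0.6,0,0],[0,0,0],0],[[1.2,0,0],[0,0,0],0],[[1.7,0,0],[0,0,0],0],[[2.0,0,0],[0,0,0],0],[[2.0,0,0],[0,0,0],0]]'

```text
clock: 3.42
tool_pos: [0.55, 0.2011, 0.1402]
orientation: [0.153, 1.568, 0.153]
ft_force: [4.3, 0.4, 7.6]
width: -0.0003
```

```bash
python3 - <<'E'
from h import *
s=sense();print(s["tool_pos"],s["ft_force"])
q,_=camera("side")
s=sense();print(s["tool_pos"],s["ft_force"])
cv2.imwrite("pics/press2.png",cv2.resize(q[220:340,210:330],(480,480),interpolation=cv2.INTER_CUBIC))
E
```

```text
[0.55003673 0.20111934 0.14017206] [4.27157685 0.39755118 7.58888682]
[0.55003514 0.20111918 0.14026989] [ 4.50253451 -0.26752081  7.42990012]
```

View pics/press2.png

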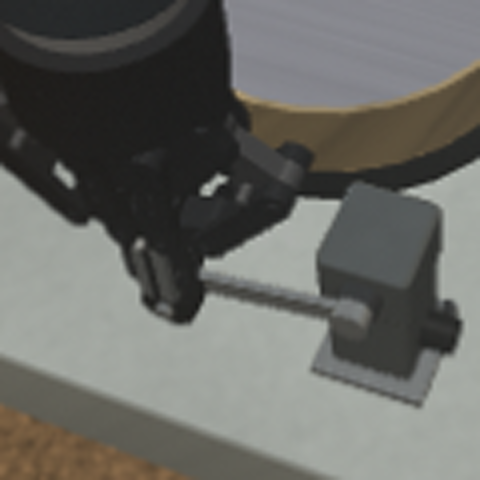

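The force is 7.5 N, as predicted. In the picture the arm's slope (0.25) is flatter than the level base and deck edges (0.36–0.42), so the roller is below level, past the click and short of the stop. Now I'll release it straight up.

Request:
carry_out --moves '[[[-1,0,0],[0,0,0],0],[[-2,0,0],[0,0,0],0],[[-3,0,0],[0,0,0],0],[[-4,0,0],[0,0,0],0],[[-5,0,0],[0,0,0],0]]'

```text
clock: 4.1
tool_pos: [0.5491, 0.2009, 0.1897]
orientation: [-2.214, 1.571, -2.214]
ft_force: [1.1, 0.6, -0.4]
width: 0.0001
```

Request:
carry_out --moves '[[[-2,0,0],[0,0,0],0],[[-5,0,0],[0,0,0],0],[[-8,0,0],[0,0,0],0],[[-8,0,0],[0,0,0],0],[[-8,0,0],[0,0,0],0]]'

```text
clock: 4.72
tool_pos: [0.5489, 0.2009, 0.2686]
orientation: [-2.846, 1.57, -2.846]
ft_force: [-0.3, -0.3, 0.5]
width: 0.0003
```

```bash
python3 - <<'E'
from h import *
s=sense();print(s["tool_pos"],s["ft_force"])
p,_=camera("scene");q,_=camera("side")
f=lambda x:cv2.resize(x,(400,330),interpolation=cv2.INTER_CUBIC)
cv2.imwrite("pics/end.png",np.hstack([f(p[165:235,350:430]),f(q[255:325,240:330])]))
a=cv2.imread("pics/side0.png");
for n,y0,y1,x0,x1 in(("cover",262,310,242,320),("clamp",145,190,328,375)):
    print(n,np.abs(a[y0:y1,x0:x1].astype(int)-q[y0:y1,x0:x1]).mean())
m=(q[264:293,238:267].max(2)<45).astype(np.uint8);k,l,st,ce=cv2.connectedComponentsWithStats(m);i=1+st[1:,4].argmax();print(ce[i]+[238,264],st[i])
E
```

```text
[0.54890228 0.20089701 0.26856265] [-0.32183305 -0.2887849   0.50347514]
cover 5.0836894586894585
clamp 5.20488573680063
[253.92561983 278.54545455] [  8   8  16  15 121]
```

View pics/end.png

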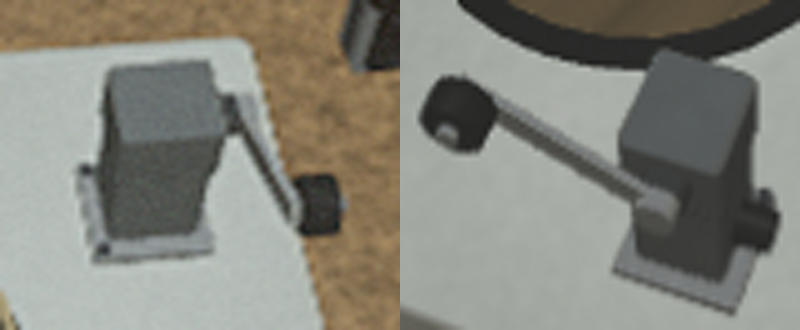

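The arm is back at rest: the roller blob is at side (253.9,278.5), against (253.8,278.3) before the press. The gripper is clear of it.

```bash
python3 -c "
from h import *
print(job_done())"
```

```text
the job is handed in; nothing more can be done
None
```

I pressed the cover interlock's roller down from above with the closed fingertips, released it, and handed the job in at about 5 s of the 32 s allowed. `job_done()` reports no verdict.

- **Press:** The roller went down about 44 mm, midway between the click at 31 mm and the end stop at 57 mm. The upward force was 7.5 N, against 7.4 N predicted for that angle, and the picture showed the arm below level. I had no direct click signal, so the click is inferred from travel and force.
- **Side force:** There was also about 4 N sideways during the press. It fits friction on the roller and stayed well within limits.
- **Release:** The arm sprang back, with the roller in the side picture within 0.3 pixel of where it started. The gripper ended about 85 mm above the roller, with the force reading back to noise.
- **Other switch:** The gripper stayed well away from the clamp switch, and its part of the picture was unchanged apart from noise.

No check failed or disagreed.

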